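Fit the scale pan on its ball locators, zero the scale and weigh the compound bars

TASK

Fit the loose pan on the bench scale with its handle post on the side nearest the robot (the side of the two spring plungers): lower it onto the three balls and press it down until both plungers snap over its rim and it is fully home, then let go. With the pan still empty, wake the scale with the rear key (farthest from the robot) and then zero it with the front key (nearest the robot), one full press each; lay every compound bar from the shallow stock tray at the right flat on the pan, then press the middle key to store the weight and finally the rear key to switch off, never two keys together. The pan must stay home and the bars on it, and the two small polishing wheels nearby are to be left alone.

Things in the scene. Friction and masses are not known exactly. Their poses are not given: they have to be found in the camera images.
- pan_mid (a point): Centre of the loose aluminium weighing pan: a plate 120 (x) by 150 (y) mm, 0.35 kg; this point is 9.5 mm above the bottom of its feet and 9.5 mm below its flat top. A lip 8 mm high and 4 mm thick runs round its rear half: along the edge x = +58 and, from x = -10 mm back, along y = +/-74 mm. x points away from the handle side, z up. At the start it lies flat, handle side to the right (a quarter turn).
- pan_handle (a point): Centre of the black handle post that stands on the pan: 20 (x of the pan) by 24 (y) mm, 34 mm tall, its top 17 mm above this point and the pan's flat top 17 mm below it. In the pan's frame it is at x = -28, y = 0, z = +26.5 mm from pan_mid.
- pan: The same pan; origin at the centre of its underside, at the bottom of its feet. Underneath are three V-grooved pads (mouths 28 mm wide, 45 degree walls, catching a ball up to about 9 mm sideways) that fit the scale's balls one way round only: two on the handle side, one on the other.
- scale_seat (a point): Seat of the fixed grey bench scale, 43.5 mm above the bench. When the pan is home, pan_mid coincides with this point and the axes agree: x away from the robot, y left, z up. Three 20 mm balls stand with their tops 0.5 mm above it at (x, y) = (42, 0), (-42, 50), (-42, -50) mm.
- stock_tray: Fixed shallow dark steel tray for the bars, 124 (x) by 228 (y) mm outside; origin at the centre of its underside. Walls 4 mm thick and 10 mm high, floor 4 mm thick.
- scale: The same scale; origin under the seat at bench height. Two spring plungers with 12 mm ball tips point inward at x = -28, y = +/-77 mm, in towers 64 mm tall with inner faces at y = +/-87 mm. The level pan meets the tips about 15 mm above home (let go there, it tips back); about 11 N more, pressed down at the handle post, drives it past them, and they hold it down. Key panel at y = +109 to +155 mm, left end.
- bar_0_mid (a point): Centre (half-way up) of a loose off-white polishing-compound bar, 30 x 60 x 26 mm (x, y, z of its own axes: long along y); one end of its top is worn lower. Lies flat in the stock tray at the start, long side roughly away from the robot, or is absent (None).
- bar_1_mid (a point): Centre (half-way up) of a loose off-white polishing-compound bar, 30 x 60 x 26 mm (x, y, z of its own axes: long along y); one end of its top is worn lower. Lies flat in the stock tray at the start, long side roughly away from the robot, or is absent (None).
- bar_2_mid (a point): Centre (half-way up) of a loose dark red polishing-compound bar, 34 x 70 x 29 mm (x, y, z of its own axes: long along y); one end of its top is worn lower. Lies flat in the stock tray at the start, long side roughly away from the robot, or is absent (None).
- bar_0: The same bar as bar_0_mid; origin at the centre of its underside.
- bar_1: The same bar as bar_1_mid; origin at the centre of its underside.
- bar_2: The same bar as bar_2_mid; origin at the centre of its underside.
- key_front (a joint): Round white push key 22 mm across on the black panel at the scale's left-hand end, nearest the robot: zero; the three keys are 40 mm apart in a row away from the robot. Joint value in m: 0 when up, 0.006 fully pressed; it must go down at least 0.004 and be held there a moment, about 5 N; springs back.
- key_mid (a joint): Round white push key 22 mm across on the black panel at the scale's left-hand end, the middle one: store; the three keys are 40 mm apart in a row away from the robot. Joint value in m: 0 when up, 0.006 fully pressed; it must go down at least 0.004 and be held there a moment, about 5 N; springs back.
- key_rear (a joint): Round white push key 22 mm across on the black panel at the scale's left-hand end, farthest from the robot: wake and switch off; the three keys are 40 mm apart in a row away from the robot. Joint value in m: 0 when up, 0.006 fully pressed; it must go down at least 0.004 and be held there a moment, about 5 N; springs back.
- key_front_top (a point): Point on the axis of the front key at its top surface when up (about 48 mm above the bench).
- key_mid_top (a point): Point on the axis of the middle key at its top surface when up (about 48 mm above the bench).
- key_rear_top (a point): Point on the axis of the rear key at its top surface when up (about 48 mm above the bench).
- felt_wheel: Bystander: pale felt wheel 52 mm across, 14 mm thick, lying in front of the grey hood; leave alone.
- rubber_wheel: Bystander: dark green rubber wheel 44 mm across, 10 mm thick, lying in front of the grey hood; leave alone.
Not all that is in view belongs to the job. Leave any turquoise look-alike of the bar_0 alone.

How it is judged:
On the way, in this order (a step that is already met when the one before it is completed fails the run):
1. the pan is home on its three balls and let go (horizontal distance between pan_mid and scale_seat below 0.004 m and z of pan_mid in the frame of scale_seat between -0.003 and 0.003 m and angle between the z axis of pan_mid and the z axis of scale_seat, either way round below 0.035 rad and angle between the x axis of pan_mid and the x axis of scale_seat, either way round below 0.06 rad and contact force between the fingers and pan below 0.3 N), for 0.3 s.
2. the rear key is pressed alone (wake), pan home (value of joint key_rear above 0.004 m and value of joint each of key_front, key_mid below 0.003 m and horizontal distance between pan_mid and scale_seat below 0.004 m and z of pan_mid in the frame of scale_seat between -0.003 and 0.003 m and angle between the z axis of pan_mid and the z axis of scale_seat, either way round below 0.035 rad and angle between the x axis of pan_mid and the x axis of scale_seat, either way round below 0.06 rad), for 0.1 s.
3. the front key is pressed alone (zero), pan home and empty (value of joint key_front above 0.004 m and value of joint each of key_mid, key_rear below 0.003 m and horizontal distance between pan_mid and scale_seat below 0.004 m and z of pan_mid in the frame of scale_seat between -0.003 and 0.003 m and angle between the z axis of pan_mid and the z axis of scale_seat, either way round below 0.035 rad and angle between the x axis of pan_mid and the x axis of scale_seat, either way round below 0.06 rad and not (x of bar_0_mid in the frame of pan_mid between -0.065 and 0.065 m and y of bar_0_mid in the frame of pan_mid between -0.08 and 0.08 m and z of bar_0_mid in the frame of pan_mid between 0.012 and 0.034 m) and not (x of bar_1_mid in the frame of pan_mid between -0.065 and 0.065 m and y of bar_1_mid in the frame of pan_mid between -0.08 and 0.08 m and z of bar_1_mid in the frame of pan_mid between 0.012 and 0.034 m) and not (x of bar_2_mid in the frame of pan_mid between -0.065 and 0.065 m and y of bar_2_mid in the frame of pan_mid between -0.08 and 0.08 m and z of bar_2_mid in the frame of pan_mid between 0.012 and 0.034 m)), for 0.1 s.
4. every bar lies on the pan, let go, pan still home (horizontal distance between pan_mid and scale_seat below 0.004 m and z of pan_mid in the frame of scale_seat between -0.003 and 0.003 m and angle between the z axis of pan_mid and the z axis of scale_seat, either way round below 0.035 rad and angle between the x axis of pan_mid and the x axis of scale_seat, either way round below 0.06 rad and x of bar_0_mid in the frame of pan_mid between -0.065 and 0.065 m and y of bar_0_mid in the frame of pan_mid between -0.08 and 0.08 m and z of bar_0_mid in the frame of pan_mid between 0.012 and 0.034 m and x of bar_1_mid in the frame of pan_mid between -0.065 and 0.065 m and y of bar_1_mid in the frame of pan_mid between -0.08 and 0.08 m and z of bar_1_mid in the frame of pan_mid between 0.012 and 0.034 m and x of bar_2_mid in the frame of pan_mid between -0.065 and 0.065 m and y of bar_2_mid in the frame of pan_mid between -0.08 and 0.08 m and z of bar_2_mid in the frame of pan_mid between 0.012 and 0.034 m and linear speed of each of bar_0, bar_1, bar_2 below 0.03 m/s and contact force between the fingers and bar_0 below 0.3 N and contact force between the fingers and bar_1 below 0.3 N and contact force between the fingers and bar_2 below 0.3 N), for 0.3 s.
5. the middle key is pressed alone (store), all bars on the pan (value of joint key_mid above 0.004 m and value of joint each of key_front, key_rear below 0.003 m and horizontal distance between pan_mid and scale_seat below 0.004 m and z of pan_mid in the frame of scale_seat between -0.003 and 0.003 m and angle between the z axis of pan_mid and the z axis of scale_seat, either way round below 0.035 rad and angle between the x axis of pan_mid and the x axis of scale_seat, either way round below 0.06 rad and x of bar_0_mid in the frame of pan_mid between -0.065 and 0.065 m and y of bar_0_mid in the frame of pan_mid between -0.08 and 0.08 m and z of bar_0_mid in the frame of pan_mid between 0.012 and 0.034 m and x of bar_1_mid in the frame of pan_mid between -0.065 and 0.065 m and y of bar_1_mid in the frame of pan_mid between -0.08 and 0.08 m and z of bar_1_mid in the frame of pan_mid between 0.012 and 0.034 m and x of bar_2_mid in the frame of pan_mid between -0.065 and 0.065 m and y of bar_2_mid in the frame of pan_mid between -0.08 and 0.08 m and z of bar_2_mid in the frame of pan_mid between 0.012 and 0.034 m), for 0.1 s.
6. the rear key is pressed alone again (switch off), all bars on the pan (all of step 2 and x of bar_0_mid in the frame of pan_mid between -0.065 and 0.065 m and y of bar_0_mid in the frame of pan_mid between -0.08 and 0.08 m and z of bar_0_mid in the frame of pan_mid between 0.012 and 0.034 m and x of bar_1_mid in the frame of pan_mid between -0.065 and 0.065 m and y of bar_1_mid in the frame of pan_mid between -0.08 and 0.08 m and z of bar_1_mid in the frame of pan_mid between 0.012 and 0.034 m and x of bar_2_mid in the frame of pan_mid between -0.065 and 0.065 m and y of bar_2_mid in the frame of pan_mid between -0.08 and 0.08 m and z of bar_2_mid in the frame of pan_mid between 0.012 and 0.034 m), for 0.1 s.
At the end, for the whole second after the job is handed in: The pan is home (centre within 4 mm sideways and 3 mm in height of the seat, level within 2 degrees, turned within 3.4 degrees), every present bar lies flat at rest with its centre over the pan, and all keys are up (horizontal distance between pan_mid and scale_seat below 0.004 m and z of pan_mid in the frame of scale_seat between -0.003 and 0.003 m and angle between the z axis of pan_mid and the z axis of scale_seat, either way round below 0.035 rad and angle between the x axis of pan_mid and the x axis of scale_seat, either way round below 0.06 rad and x of bar_0_mid in the frame of pan_mid between -0.065 and 0.065 m and y of bar_0_mid in the frame of pan_mid between -0.08 and 0.08 m and z of bar_0_mid in the frame of pan_mid between 0.012 and 0.034 m and x of bar_1_mid in the frame of pan_mid between -0.065 and 0.065 m and y of bar_1_mid in the frame of pan_mid between -0.08 and 0.08 m and z of bar_1_mid in the frame of pan_mid between 0.012 and 0.034 m and x of bar_2_mid in the frame of pan_mid between -0.065 and 0.065 m and y of bar_2_mid in the frame of pan_mid between -0.08 and 0.08 m and z of bar_2_mid in the frame of pan_mid between 0.012 and 0.034 m and linear speed of each of bar_0, bar_1, bar_2 below 0.03 m/s and value of joint each of key_front, key_mid, key_rear below 0.002 m); the robot touches nothing.
It fails at once if two keys are pressed together (value of joint each of key_front, key_mid above 0.004 m or value of joint each of key_mid, key_rear above 0.004 m or value of joint each of key_front, key_rear above 0.004 m).
It fails at once if the store key is pressed while a bar still lies away from the scale (value of joint key_mid above 0.004 m and horizontal distance between any of bar_0_mid, bar_1_mid, bar_2_mid and scale_seat above 0.16 m).
It fails at once if a small polishing wheel is moved more than 50 mm (distance of any of felt_wheel, rubber_wheel from where it was at the start of the episode above 0.05 m).
Of bar_0, bar_1, bar_2 only 2 to 3 are there at a start; the rules pass over those that are not, and their reading is None.
At some moment in a run one of bar_0, bar_1, bar_2 may be knocked a few centimetres aside while the robot is not near it.
Once in a run the grip may slacken for a moment while it holds something.
It also fails if it takes over 208 s, if anything falls off the work surface, if the arm or the gripper's body presses on something with over 40 N, if the wrist force passes 120 N, or if a joint passes its speed limit or range.

ROBOT

A 7-joint arm with a two-finger parallel gripper is mounted at the origin on a cart in front of the work surface, level with it; the furniture and walls round the work are solid. World frame = base frame: x ahead of the robot, y to its left, z up, the work surface at z = 0. Lengths are in m, angles in rad, forces in N, time in s.
With the tool pointing down it reaches from about 0.425 to 0.825 m from the base axis. Payload 3.6 kg.
Tool frame: the origin (TCP) lies at the very end of the fingers, on their centre line; the grasp point (between the pads) lies 19 mm behind it (r.pinch_z is the distance from the TCP to the grasp point, in m); z points along the fingers, y is the line along which they close (so a half turn about z gives the same grasp; the last joint's range is limited). The gripper opens to 85 mm and grips with 20 to 120 N. Pads are 22 mm wide; open, the fingers measure 114 mm over their backs; the gripper's body (76 mm by 85 mm) begins 54 mm behind the grasp point. The pads swing forward as they close: fully open they stand 13 mm farther back than shut.
Start: joints at [1.109, 0.615, -0.013, 1.423, 0.008, 1.103, -0.04], TCP at [0.274, -0.589, 0.231] pointing down, gripper open.
Joint ranges: [-3.12, 3.12], [-0.3, 2.06], [-1.34, 1.32], [0.26, 2.42], [-1.36, 4.5], [0.01, 1.98], [-2.84, 2.84]. Speed limits (rad/s): [2.79, 2.79, 3.14, 3.14, 3.14, 3.14, 3.14].

INTERFACE

Orientations are given as a unit quaternion [w, x, y, z].
In Python, from cell import r gives the robot as it stands.
- The arm moves only by the shell command python3 -m crank 'ROWS'. ROWS is JSON, a list of rows, each a list of 7 numbers: the closure, from -1 (fully open) to 1 (shut), so that 0 is half open, then the shift along the world's x, y, z in cm, then the turn, a rotation vector about the world's x, y, z in rad. In form: [[grip, x, y, z, wx, wy, wz], ...]. A call has 1 to 8 rows; each row is the pose to reach, as a shift and turn from the pose commanded when the call began; what a row does not reach only later rows make up. A row lasts 1/8 s, in which the tool goes at most 62.5 mm and 10.7 degrees, less where a joint would pass 70% of its speed; a pose out of reach is approached as far as the arm can. A call with a gripper value outside its range is refused whole. The fingers move at their own pace and stop on an object; the grip force is fixed at half the most. Time passes only in rows, so rows that repeat a pose let the fingers close. It gives the time, the measured TCP pose, the force, the opening and the grip force at its end, in the units of the state.
- r.read_state(): the state, without advancing time (a new reading comes with each control period).
- r.camera(name): name is "side" or "top" or "wrist"; returns the picture (384x512x3 uint8, red, green, blue); there is no depth.
- r.camera_model(name): a dict with "fovy" (degrees; the focal length in pixels is half the picture's height over the tangent of half this angle, whatever the lens; pixels are square), "cx", "cy" (the principal point, pixels), "rvec" (rotation vector, rad) and "tvec" (3), from world to camera coordinates, as OpenCV has them. Camera axes: x right, y down, z forward; pixel columns grow to the right and rows downward; lengths in m; the calibration is good to about 2 mm. The wrist camera is an equidistant fisheye: a pixel r from the principal point sees the ray r / f radians off the axis. A picture is of the moment at which its call begins: read the wrist's pose just before it. camera_model takes no time and is no camera call; for the wrist camera it gives the pose at the moment of the call.
- r.sign_off(): hands the job in; it is judged then, once.
The state is a dict: "clock": time; "qpos": joint angles; "joint_vel": joint speeds; "joint_efforts": joint torques, N m; "eef_pos": TCP position; "tool_rot": TCP orientation; "contact_force": force on the tool from outside, world axes, zero at the start; "wrist_torque": the same for the moment, N m; "opening": opening from 0.0 (shut) to 1.0 (fully open); "grip_force": force on a finger pad.
Only numpy, scipy, OpenCV 4.12 (cv2) and the standard library are available. Lean on these libraries where they do the work, as an engineer would, in place of code of your own. Each camera call takes 0.05 s, during which the arm holds its last target. There are 200 camera calls.

## Working session

There is one attempt and no reset: what is moved stays moved. The work goes in short steps, Python scripts to look and compute and a shell command to move; the robot and the scene stay as the last step left them, time stands still between calls to the robot, and variables do not carry over. Pictures are saved under pics/ and viewed, at most 14 in all, crops included, and the job is handed in when it is done.

```bash
ls; mkdir -p pics; cat > h.py <<'E'
import numpy as np, cv2
from cell import r
def snap(n,f):
    m=r.camera_model(n); im=r.camera(n); cv2.imwrite(f'pics/{f}.png',im[:,:,::-1]); np.save(f'pics/{f}.npy',im)
    import json; json.dump({k:(np.array(v).tolist()) for k,v in m.items()},open(f'pics/{f}.json','w')); return im,m
def ray(m,u,v,fish=False):
    f=192/np.tan(np.radians(m['fovy'])/2); x=(u-m['cx']);y=(v-m['cy'])
    if fish:
        rr=np.hypot(x,y);t=rr/f; d=np.array([x/rr*np.sin(t),y/rr*np.sin(t),np.cos(t)]) if rr>0 else np.array([0,0,1.])
    else: d=np.array([x/f,y/f,1.])
    R=cv2.Rodrigues(np.array(m['rvec'],float))[0]; t=np.array(m['tvec'],float).ravel()
    return -R.T@t, R.T@d
def onz(m,u,v,z,fish=False):
    o,d=ray(m,u,v,fish); return o+d*(z-o[2])/d[2]
def proj(m,p,fish=False):
    f=192/np.tan(np.radians(m['fovy'])/2)
    R=cv2.Rodrigues(np.array(m['rvec'],float))[0]; c=R@np.array(p,float)+np.array(m['tvec'],float).ravel()
    if fish:
        rr=np.hypot(c[0],c[1]); t=np.arctan2(rr,c[2]); return m['cx']+f*t*c[0]/rr, m['cy']+f*t*c[1]/rr
    return m['cx']+f*c[0]/c[2], m['cy']+f*c[1]/c[2]
def load(f):
    import json; return np.load(f'pics/{f}.npy'), json.load(open(f'pics/{f}.json'))
E
python3 - <<'E'
from h import *
for n in('top','side'):
    im,m=snap(n,n+'0'); o,d=ray(m,256,192); print(n,m['fovy'],o,d)
print(r.read_state())
E
```

```text
pics
top 55.907169521298364 [0.42509359 0.09084747 0.96635823] [ 0.16369334  0.02713416 -0.98614093]
side 53.69344383749299 [ 0.30530664 -0.41210225  0.87966355] [ 0.23996762  0.49726478 -0.83375921]
{'clock': 0.1, 'qpos': array([ 1.10852496,  0.61580787, -0.01259999,  1.42474878,  0.00809298,
        1.10338911, -0.04042202]), 'joint_vel': array([-0.00172329, -0.0021285 , -0.00140694, -0.00284084, -0.0007948 ,
       -0.0016199 ,  0.00079066]), 'joint_efforts': array([ 2.31061589e-03, -4.70380104e+01,  2.60801883e-01, -1.71569484e+01,
        1.01720612e-02,  5.85156464e-03,  4.31667331e-06]), 'eef_pos': array([ 0.27408564, -0.58862934,  0.23026016]), 'tool_rot': array([-1.12075918e-03,  9.76353125e-01,  2.16178745e-01, -2.64397625e-04]), 'contact_force': array([ 0.22252857, -0.00504974,  0.29110524]), 'wrist_torque': array([-0.0190466 , -0.02713974, -0.03643721]), 'grip_force': 0.0, 'opening': 1.00038074554645}
```

View pics/top0.png

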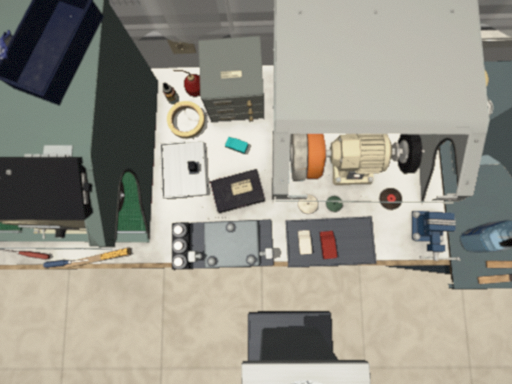

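View pics/side0.png

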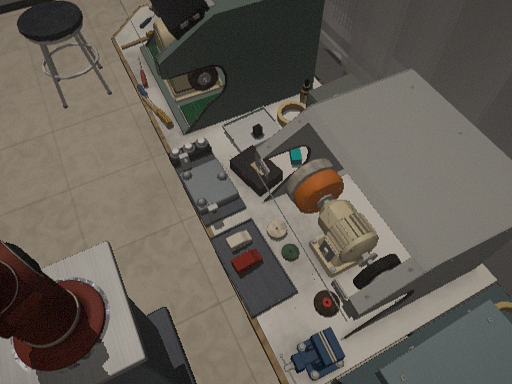

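The top view shows the pan as the pale plate at (185,170) with its handle on the right at (194,167). The scale is at (228,245), with keys on its left at (180,230–262). In the tray there is a white bar at (306,242) and a red bar at (329,245). The turquoise decoy is at (237,145), and the wheels are at (309,205) and (334,204). I'll enlarge this region.

```bash
python3 - <<'E'
from h import *
im,m=load('top0')
c=im[130:275,155:385,::-1]; cv2.imwrite('pics/c1.png',cv2.resize(c,None,fx=3.45,fy=3.45,interpolation=cv2.INTER_CUBIC))
hsv=cv2.cvtColor(im,cv2.COLOR_RGB2HSV)
for u,v,z in [(180,230,.048),(180,246,.048),(180,262,.048),(194,167,.05),(185,170,.02),(306,242,.03),(329,245,.033),(231,245,.05)]:
    print(u,v,im[v,u],onz(m,u,v,z).round(3))
def comps(mask,z,amin=30):
    n,l,s,ce=cv2.connectedComponentsWithStats(mask.astype(np.uint8))
    for i in range(1,n):
        if s[i,4]>amin:
            cn=cv2.findContours((l==i).astype(np.uint8),0,2)[0][0]; R=cv2.minAreaRect(cn)
            print(ce[i].round(1),s[i],np.round(R[0],1),np.round(R[1],1),round(R[2],1),onz(m,*ce[i],z).round(4))
roi=np.zeros(im.shape[:2],bool); roi[218:268,275:375]=1
print('red');comps(roi&((hsv[...,0]<12)|(hsv[...,0]>170))&(hsv[...,1]>120)&(hsv[...,2]>50),.033)
print('white');comps(roi&(im.min(2)>130),.03)
roi[:]=0; roi[215:272,168:192]=1
print('keys');comps(roi&(im.min(2)>140),.048,20)
E
```

```text
180 230 [247 244 238] [0.483 0.311 0.048]
180 246 [248 246 240] [0.443 0.31  0.048]
180 262 [247 246 240] [0.403 0.309 0.048]
194 167 [35 34 34] [0.646 0.277 0.05 ]
185 170 [233 230 224] [0.646 0.308 0.02 ]
306 242 [236 230 212] [ 0.449 -0.009  0.03 ]
329 245 [153  57  47] [ 0.44  -0.067  0.033]
231 245 [172 179 176] [0.443 0.181 0.05 ]
red
[328.1 244.7] [320 231  17  28 371] [328.1 244.5] [26.9 14. ] 81.9 [ 0.4411 -0.0647  0.033 ]
white
[283.4 236.7] [275 218  51  44 558] [300.  239.5] [43. 50.] 90.0 [0.4631 0.0478 0.03  ]
[373.5 228.3] [372 218   3  27  48] [373. 231.] [26.  2.] 90.0 [ 0.4811 -0.1825  0.03  ]
[304.4 241.9] [298 230  14  25 295] [304.5 241.8] [24.3 12.3] 85.6 [ 0.4492 -0.0053  0.03  ]
[345.9 266.3] [309 265  66   3 141] [341.5 266. ] [ 2. 65.] 90.0 [ 0.3868 -0.1074  0.03  ]
[285.7 266.7] [275 266  27   2  39] [288.  266.5] [ 1. 26.] 90.0 [0.3876 0.044  0.03  ]
keys
[175.3 232.9] [168 215  24  48 434] [179.5 238.5] [23. 47.] 0.0 [0.476  0.3229 0.048 ]
[177.4 229.7] [173 224  10  12  84] [177.4 229.8] [ 8.9 10.8] 18.4 [0.4838 0.3177 0.048 ]
[189.6 256.1] [188 251   4  11  41] [189.5 256. ] [10.  3.] 90.0 [0.4173 0.2852 0.048 ]
[177.4 261.3] [173 256  10  12  86] [177.6 261.1] [ 8.9 11.1] 18.4 [0.4049 0.3157 0.048 ]
[177.9 270.1] [168 267  24   5  56] [179.5 269. ] [ 4. 23.] 90.0 [0.3831 0.3139 0.048 ]
```

View pics/c1.png

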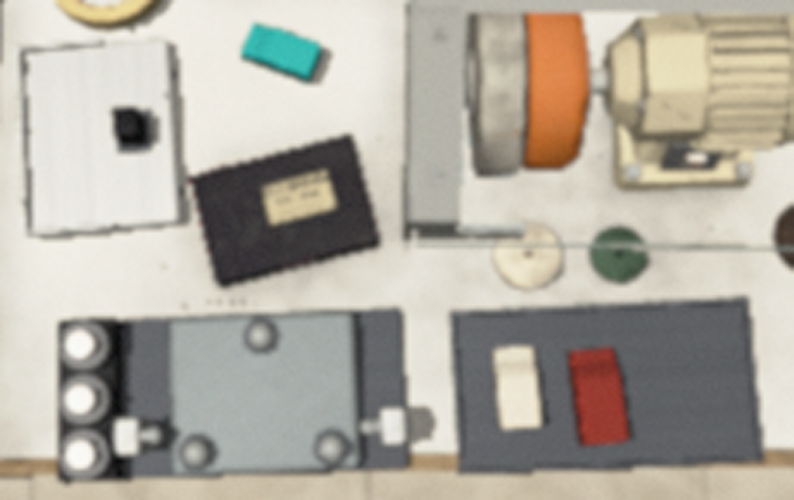

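```bash
python3 - <<'E'
from h import *
im,m=load('top0')
q=lambda x,y:(155+(x+.5)/3.45-.5,130+(y+.5)/3.45-.5)
B=[onz(m,*q(*p),.034) for p in [(260,335),(197,452),(331,447)]]
K=[onz(m,*q(*p),.048) for p in [(84,343),(84,398),(83,455)]]
print(np.round(B,4),'\n',np.round(K,4))
mid=(B[1]+B[2])/2; ax=B[0]-mid; print('len',np.linalg.norm(ax),np.linalg.norm(B[1]-B[2]),'yaw',np.degrees(np.arctan2(ax[1],ax[0])),'seat',(mid+B[0])/2)
kd=K[0]-K[2];print('keyyaw',np.degrees(np.arctan2(kd[1],kd[0])),np.linalg.norm(kd))
# pan outline & handle
g=im.astype(int)
hm=np.zeros(im.shape[:2],np.uint8); hm[155:180,182:202]=(im[155:180,182:202].max(2)<75)
n,l,s,ce=cv2.connectedComponentsWithStats(hm);i=1+np.argmax(s[1:,4]);print('handle',ce[i],s[i],onz(m,*ce[i],.045))
C=[onz(m,*q(*p),.019) for p in [(22,48),(172,42),(183,220),(32,235)]]
print('pan',np.round(C,4),np.round(np.mean(C,0),4))
for a in range(4): 
    d=C[(a+1)%4]-C[a]; print(np.linalg.norm(d),np.degrees(np.arctan2(d[1],d[0])))
for p in [(287,210),]: print('box',onz(m,*q(*p),.04))
ims,ms=load('side0')
c=ims[110:290,160:310,::-1]; cv2.imwrite('pics/s1.png',cv2.resize(c,None,fx=3.3,fy=3.3,interpolation=cv2.INTER_CUBIC))
w=r.camera_model('wrist');print(w['fovy'],ray(w,256,192,True))
E
```

```text
[[0.4903 0.1847 0.034 ]
 [0.405  0.2314 0.034 ]
 [0.4074 0.1325 0.034 ]] 
 [[0.4854 0.3135 0.048 ]
 [0.4453 0.3126 0.048 ]
 [0.4043 0.3125 0.048 ]]
len 0.08413597739975393 0.09886052657529398 yaw 1.8901898721215684 seat [0.44827618 0.18332727 0.034     ]
keyyaw 0.7555373618825179 0.08119867174109016
handle [193.04545455 166.79545455] [189 162  10  11  88] [0.6481475 0.2807251 0.045    ]
pan [[0.7215 0.3753 0.019 ]
 [0.7238 0.2557 0.019 ]
 [0.5809 0.2457 0.019 ]
 [0.5712 0.3629 0.019 ]] [0.6494 0.3099 0.019 ]
0.11958225534812376 -88.92225746048679
0.14325461844134624 -175.98988336606476
0.11759017149932531 94.6996675802189
0.15079854785684252 4.7107678889962505
box [0.58364186 0.16356931 0.04      ]
65.70646984690485 (array([ 0.33510738, -0.56192125,  0.3722049 ]), array([-0.25177369, -0.10598024, -0.9619658 ]))
```

View pics/s1.png

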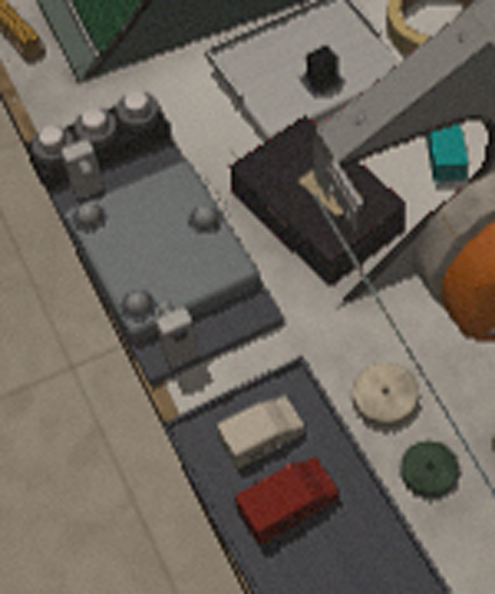

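The side crop confirms it: pale pan with its black post at (322,70), white bar at (260,430), red bar at (287,497), turquoise decoy at (447,155). The decoy is rejected by its colour and because it is not in the tray. Only two bars are in the tray. I'm moving over the pan now.

```bash
python3 -m crank '[[-1,2,6,2,0,0,0.17],[-1,4,12,3,0,0,0.34],[-1,6,17,3,0,0,0.5],[-1,8,23,3,0,0,0.68],[-1,10,29,3,0,0,0.86],[-1,13,34,3,0,0,1.03],[-1,15,40,3,0,0,1.2],[-1,15,46,3,0,0,1.37]]'; python3 -m crank '[[-1,1,6,0,0,0,0.18],[-1,2,12,0,0,0,0.35],[-1,3,18,0,0,0,0.53],[-1,5,24,0,0,0,0.7],[-1,9,29,0,0,0,0.88],[-1,14,33,0,0,0,1.05],[-1,18,37,0,0,0,1.23],[-1,22,41,0,0,0,1.4]]'
python3 - <<'E'
from h import *
s=r.read_state();print(s['eef_pos'],s['tool_rot'],s['qpos'])
im,m=snap('wrist','w1')
for p in [(.648,.281,.053),(.6494,.31,.019)]: print(proj(m,p,True))
E
```

```text
clock: 1.1
eef_pos: [0.4255, -0.1269, 0.2612]
tool_rot: [0.0, 0.617, 0.787, 0.001]
contact_force: [1.5, 0.3, -0.0]
opening: 1.0
grip_force: 0.0
clock: 2.1
eef_pos: [0.6458, 0.2816, 0.2603]
tool_rot: [-0.0, -0.034, 0.999, -0.0]
contact_force: [0.4, 0.2, 0.6]
opening: 1.002
grip_force: 0.0
[0.64583388 0.28158813 0.26030339] [-4.58455338e-04 -3.44385451e-02  9.99406640e-01 -3.78940246e-04] [-0.08627175  0.79128905 -0.79003207  1.17621017  0.54069824  1.37887469
  0.82163988]
(np.float64(258.74557362573626), np.float64(166.90837237916023))
(np.float64(280.69422625906645), np.float64(164.5409871640348))
```

View pics/w1.png

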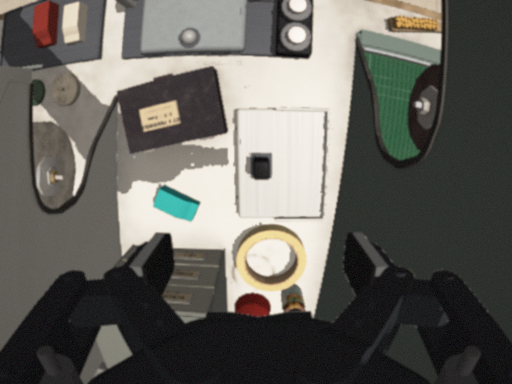

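The wrist view has the pan as a plate with corners near (237,107)–(323,218), and the handle post at (261,166).

```bash
python3 - <<'E'
from h import *
im,m=load('w1')
def pts(l,z): return np.array([onz(m,*p,z,True) for p in l])
hm=np.zeros(im.shape[:2],np.uint8); hm[150:185,245:280]=(im[150:185,245:280].max(2)<60)
n,l,s,ce=cv2.connectedComponentsWithStats(hm);i=1+np.argmax(s[1:,4]);print('handle',ce[i],s[i])
x,y,w,h,_=s[i]
# dark edge lines around plate
g=cv2.cvtColor(im,cv2.COLOR_RGB2GRAY).astype(float)
def edge(line, rng, horiz):
    out=[]
    for a in line:
        v=[(g[b,a] if horiz else g[a,b]) for b in rng]; b=rng[int(np.argmin(v))]
        out.append((a,b) if horiz else (b,a))
    return out
for name,l,z in [('top',edge(range(245,320,3),range(103,113),True),.019),('bot',edge(range(245,315,3),range(212,222),True),.019),('L',edge(range(115,212,4),range(231,243),False),.019),('R',edge(range(115,212,4),range(318,331),False),.019)]:
    P=pts(l,z); 
    c=np.median(P,0)
    k=0 if name in('top','bot') else 1
    a=np.polyfit(P[:,1-k],P[:,k],1); res=P[:,k]-np.polyval(a,P[:,1-k]); ok=abs(res)<.003; a=np.polyfit(P[ok,1-k],P[ok,k],1)
    print(name,'mean',P[ok].mean(0).round(4),'slope deg',np.degrees(np.arctan(a[0])).round(2),ok.mean())
for p in [(x,y),(x+w-1,y),(x+w-1,y+h-1),(x,y+h-1),tuple(ce[i])]: print(p,onz(m,*p,.053,True).round(4))
c=im[95:230,225:340,::-1]; cv2.imwrite('pics/w1c.png',cv2.resize(c,None,fx=4.4,fy=4.4,interpolation=cv2.INTER_CUBIC))
E
```

```text
handle [260.10057471 167.0545977 ] [252 157  17  22 348]
top mean [0.5769 0.3033 0.019 ] slope deg -3.57 0.96
bot mean [0.7223 0.315  0.019 ] slope deg -3.17 1.0
L mean [0.6521 0.2513 0.019 ] slope deg 4.25 1.0
R mean [0.6435 0.3678 0.019 ] slope deg 4.1 1.0
(np.int32(252), np.int32(157)) [0.6366 0.2722 0.053 ]
(np.int32(268), np.int32(157)) [0.6352 0.2911 0.053 ]
(np.int32(268), np.int32(178)) [0.6608 0.2931 0.053 ]
(np.int32(252), np.int32(178)) [0.6622 0.2738 0.053 ]
(np.float64(260.10057471264366), np.float64(167.05459770114942)) [0.6481 0.2826 0.053 ]
```

View pics/w1c.png

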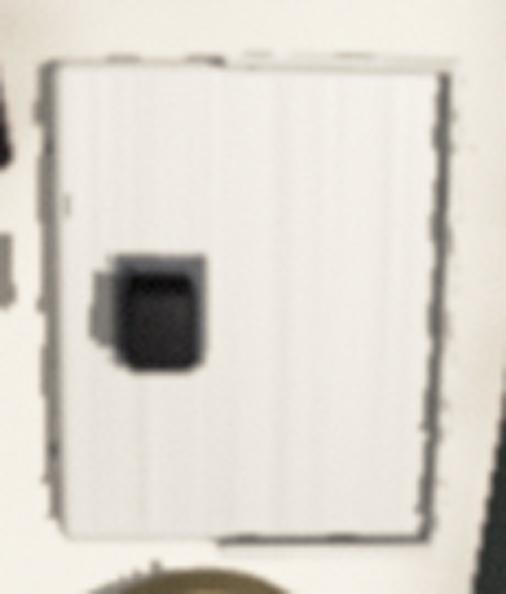

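```bash
python3 -m crank '[[-1,0.5,0,-6,0,0,0],[-1,0.5,0,-12,0,0,0],[-1,0.5,0,-18,0,0,0],[-1,0.5,0,-22,0,0,0],[-1,0.5,0,-23.5,0,0,0],[-1,0.5,0,-23.5,0,0,0],[1,0.5,0,-23.5,0,0,0],[1,0.5,0,-23.5,0,0,0]]';  python3 -m crank '[[1,0,0,0,0,0,0],[1,0,0,0,0,0,0],[1,0,0,0,0,0,0]]'
```

```text
clock: 3.15
eef_pos: [0.6505, 0.2816, 0.0286]
tool_rot: [0.002, -0.032, 0.999, 0.001]
contact_force: [-0.6, 0.4, -0.2]
opening: 0.603
grip_force: 0.0
clock: 3.52
eef_pos: [0.6499, 0.2825, 0.0278]
tool_rot: [0.001, -0.032, 0.999, 0.001]
contact_force: [0.2, 1.4, 5.8]
opening: 0.222
grip_force: 60.3
```

```bash
python3 -m crank '[[1,0,0,1,0,0,0],[1,0,0,3,0,0,0],[1,0,0,6,0,0,0],[1,0,0,10,0,0,0],[1,0,0,13,0,0,0],[1,0,0,13,0,0,0],[1,0,0,13,0,0,0]]'; python3 - <<'E'
from h import *
im,m=snap('wrist','w2'); snap('side','s2')
s=r.read_state();print(s['eef_pos'],s['tool_rot'],s['wrist_torque'],s['qpos'])
E
```

```text
clock: 4.4
eef_pos: [0.6486, 0.2796, 0.1548]
tool_rot: [-0.001, -0.032, 0.999, -0.001]
contact_force: [0.6, -0.6, -4.0]
opening: 0.216
grip_force: 59.1
[0.64848005 0.27951416 0.15389238] [-0.00180713 -0.03217483  0.99947961 -0.00142199] [-0.04850704  0.00593862  0.02463382] [-0.08275564  0.88047124 -0.74992637  1.30814769  0.60323832  1.18605244
  0.76118868]
```

View pics/s2.png

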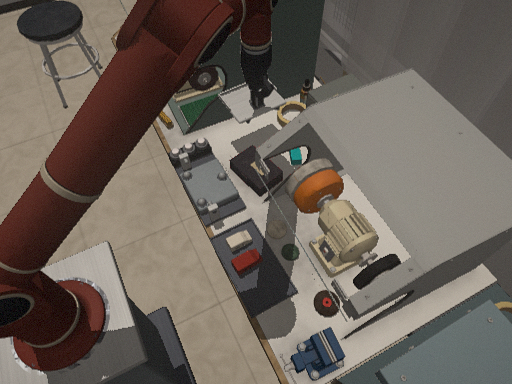

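View pics/w2.png

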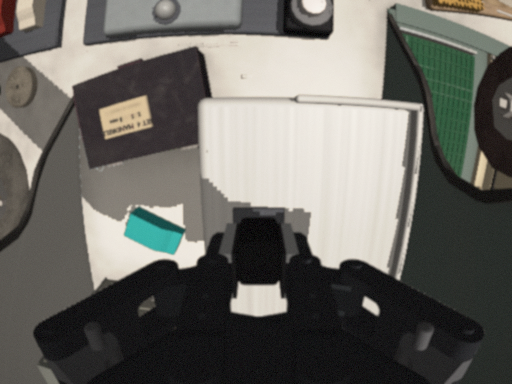

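Held level and centred in the fingers. The near edge of the pan runs (200,100)–(423,105). I'll measure the pan in the grip, then work out the carry.

```bash
python3 - <<'E'
from h import *
im,m=load('w2'); p=r.read_state()['eef_pos']; z=p[2]-.0088
g=cv2.cvtColor(im,cv2.COLOR_RGB2GRAY).astype(int)
# near edge (y_pan=+75), non-lip part cols 208..285
E=[]
for u in range(210,286,5):
    col=g[88:112,u]; E.append((u,88+int(np.argmin(np.diff(col)*-1*1)) ) if 0 else (u,88+int(np.argmax(np.diff(col)))+.5))
L=[]
for v in range(112,160,4):
    row=g[v,190:212]; L.append((190+int(np.argmax(np.diff(row)))+.5,v))
print(E[::3],L[::3])
for n,l,k in(('near',E,0),('left',L,1)):
    P=np.array([onz(m,*q,z,True) for q in l]); a=np.polyfit(P[:,1-k],P[:,k],1); print(n,P.mean(0).round(4),np.degrees(np.arctan(a[0])).round(2), np.polyval(a,p[1-k]).round(4))
for q in [(200,100),(423,105)]: print(onz(m,*q,z if q[0]<300 else z+.008,True).round(4))
print(p)
E
```

```text
[(210, 97.5), (225, 99.5), (240, 99.5), (255, 99.5), (270, 99.5), (285, 100.5)] [(197.5, 112), (197.5, 124), (197.5, 136), (199.5, 148)]
near [0.5778 0.2684 0.1451] -2.58 0.5773
left [0.597  0.244  0.1451] 5.76 0.2492
[0.5793 0.2442 0.1451]
[0.5705 0.3608 0.1531]
[0.64848005 0.27951416 0.15389238]
```

```bash
python3 -m crank '[[1,-2,-1,0,0,0,-0.1],[1,-5,-2,0,0,0,-0.25],[1,-8,-3.5,0,0,0,-0.42],[1,-12,-5,0,0,0,-0.6],[1,-15,-6.5,0,0,0,-0.78],[1,-18,-8,0,0,0,-0.96],[1,-21,-9,0,0,0,-1.14],[1,-22.8,-9.4,0,0,0,-1.3]]'; python3 -m crank '[[1,0,0,0,0,0,-0.15],[1,0,0,0,0,0,-0.31],[1,0,0,0,0,0,-0.31],[1,0,0,0,0,0,-0.31]]'
python3 - <<'E'
from h import *
im,m=snap('wrist','w3');s=r.read_state();print(s['eef_pos'],s['tool_rot'],s['wrist_torque'],s['qpos'])
a=2*np.degrees(np.arctan2(s['tool_rot'][2],s['tool_rot'][1]))-90;print('tool y',a)
cv2.imwrite('pics/w3b.png',cv2.resize(im[:,:,::-1],(800,600),interpolation=cv2.INTER_CUBIC))
E
```

```text
clock: 5.5
eef_pos: [0.4188, 0.1856, 0.1554]
tool_rot: [-0.001, 0.581, 0.814, -0.002]
contact_force: [0.0, 0.0, -2.8]
opening: 0.217
grip_force: 59.2
clock: 6.0
eef_pos: [0.421, 0.1868, 0.1559]
tool_rot: [-0.0, 0.697, 0.717, -0.0]
contact_force: [-0.1, 0.3, -2.9]
opening: 0.222
grip_force: 59.2
[0.42113431 0.18680796 0.15593483] [-3.54728175e-04  6.97470879e-01  7.16612946e-01 -3.64317382e-04] [ 0.01401941  0.11046259 -0.01564812] [-0.19198035  0.45678678 -0.38224845  2.03594919  0.25891995  0.69534612
 -0.71195983]
tool y 1.5510999565785113
```

View pics/w3b.png

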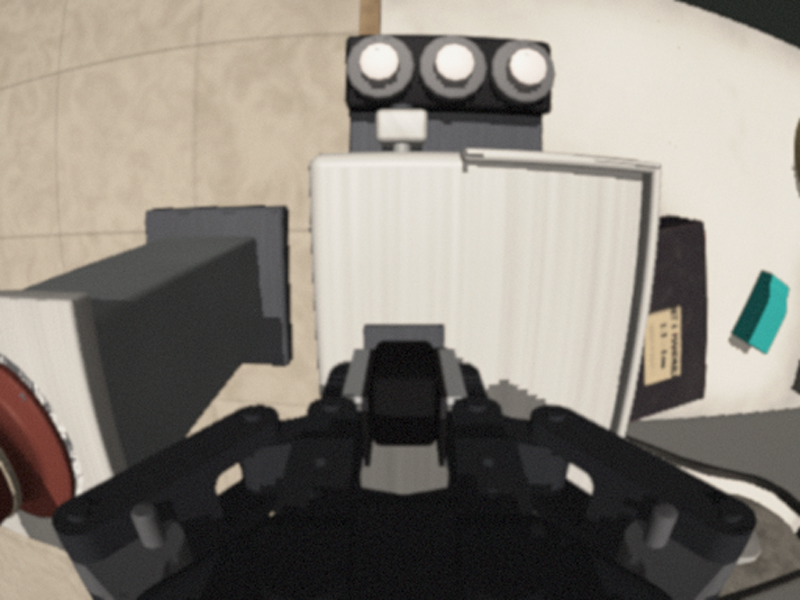

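The wrist view shows the pan square to the scale. The keys are at (379,61), (455,61), (528,67), and the left tower is at (402,125), in line with the handle. I'll check this numerically.

```bash
python3 - <<'E'
from h import *
im,m=load('w3');p=r.read_state()['eef_pos'];print(p)
k=.64
K=[onz(m,*((np.array(q)+.5)*k-.5),.048,True) for q in[(379,61),(455,61),(528,67)]]
print(np.round(K,4)); d=K[2]-K[0];yaw=np.arctan2(d[1],d[0]);print('len',np.linalg.norm(d),'yaw',np.degrees(yaw))
print('tower',onz(m,402*k,125*k,.064,True))
z=p[2]-.0088
for n,q,zz in[('corner -60,75',(313,160),z),('edge',(388,156),z),('left edge',(316,300),z),('lip',(658,165),z+.008)]: print(n,onz(m,q[0]*k,q[1]*k,zz,True).round(4))
E
```

```text
[0.42113431 0.18680796 0.15593483]
[[0.4048 0.3126 0.048 ]
 [0.4452 0.3141 0.048 ]
 [0.4854 0.3143 0.048 ]]
len 0.08052626927555734 yaw 1.2037178434144626
tower [0.41829737 0.27561114 0.064     ]
corner -60,75 [0.3904 0.2557 0.1471]
edge [0.4147 0.2571 0.1471]
left edge [0.3911 0.2086 0.1471]
lip [0.5051 0.261  0.1551]
```

```bash
python3 -m crank '[[1,-0.1,-0.1,-3,0,0,0],[1,-0.1,-0.1,-5,0,0,0],[1,-0.1,-0.1,-6.5,0,0,0],[1,-0.1,-0.1,-7.2,0,0,0],[1,-0.1,-0.1,-7.2,0,0,0]]'; python3 -m crank '[[1,0,0,-0.3,0,0,0],[1,0,0,-0.6,0,0,0],[1,0,0,-0.9,0,0,0],[1,0,0,-0.9,0,0,0]]';python3 -m crank '[[1,0,0,-0.3,0,0,0],[1,0,0,-0.6,0,0,0],[1,0,0,-0.6,0,0,0]]'
```

```text
clock: 6.68
eef_pos: [0.4203, 0.1858, 0.0841]
tool_rot: [-0.0, 0.698, 0.716, -0.0]
contact_force: [0.8, -0.1, -3.8]
opening: 0.228
grip_force: 40.2
clock: 7.18
eef_pos: [0.421, 0.1852, 0.076]
tool_rot: [0.001, 0.698, 0.716, 0.0]
contact_force: [0.2, -2.5, 4.2]
opening: 0.224
grip_force: 65.6
clock: 7.55
eef_pos: [0.4211, 0.1844, 0.0702]
tool_rot: [0.001, 0.699, 0.715, -0.0]
contact_force: [-0.9, -4.9, 6.3]
opening: 0.219
grip_force: 66.3
```

```bash
python3 -m crank '[[1,0,0,-0.3,0,0,0],[1,0,0,-0.5,0,0,0],[1,0,0,-0.5,0,0,0]]';python3 -m crank '[[1,0,0,-0.3,0,0,0],[1,0,0,-0.4,0,0,0],[1,0,0,-0.4,0,0,0]]'
```

```text
clock: 7.92
eef_pos: [0.4224, 0.1828, 0.0652]
tool_rot: [0.003, 0.699, 0.715, -0.001]
contact_force: [2.1, -6.9, 5.1]
opening: 0.22
grip_force: 66.0
clock: 8.3
eef_pos: [0.4211, 0.1834, 0.0618]
tool_rot: [0.002, 0.699, 0.715, -0.001]
contact_force: [-0.3, -3.6, 12.7]
opening: 0.217
grip_force: 67.5
```

```bash
python3 -m crank '[[1,0,-0.1,-0.3,0,0,0],[1,0,-0.2,-0.5,0,0,0],[1,0,-0.2,-0.5,0,0,0]]';python3 -m crank '[[1,0,0,-0.3,0,0,0],[1,0,0,-0.4,0,0,0],[1,0,0,-0.4,0,0,0]]'
python3 - <<'E'
from h import *
im,m=snap('wrist','w4');im,m=snap('side','s4')
cv2.imwrite('pics/s4c.png',cv2.resize(im[120:250,150:280,::-1],None,fx=4.4,fy=4.4,interpolation=cv2.INTER_CUBIC))
E
```

```text
clock: 8.68
eef_pos: [0.4206, 0.1834, 0.0609]
tool_rot: [0.003, 0.698, 0.716, 0.0]
contact_force: [-8.3, -4.6, 50.4]
opening: 0.223
grip_force: 72.9
clock: 9.05
eef_pos: [0.42, 0.1836, 0.06]
tool_rot: [0.003, 0.697, 0.717, 0.0]
contact_force: [-15.5, -7.1, 81.4]
opening: 0.218
grip_force: 77.9
```

View pics/w4.png

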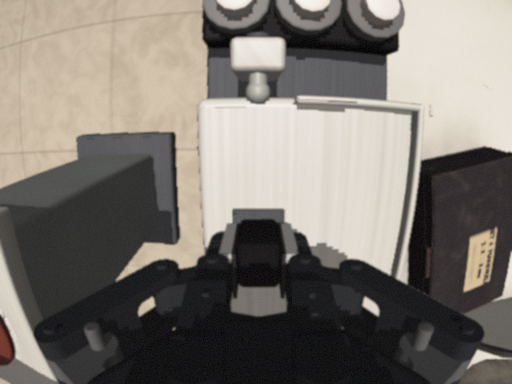

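The pan has bottomed out: the force is stiff at z=0.060 and the plunger ball at (257,88) sits over the rim. I'll back off the load and release.

```bash
python3 -m crank '[[1,0,0,0.4,0,0,0],[1,0,0,0.8,0,0,0],[1,0,0,0.8,0,0,0]]';python3 -m crank '[[-1,0,0,0,0,0,0],[-1,0,0,0,0,0,0],[-1,0,0,0,0,0,0],[-1,0,0,3,0,0,0],[-1,0,0,8,0,0,0],[-1,0,0,12,0,0,0],[-1,0,0,12,0,0,0]]'
python3 - <<'E'
from h import *
im,m=snap('wrist','w5');print(r.read_state()['eef_pos'])
im,m=snap('top','t5');im,m=snap('side','s5')
cv2.imwrite('pics/s5c.png',cv2.resize(im[120:280,150:300,::-1],None,fx=3.7,fy=3.7,interpolation=cv2.INTER_CUBIC))
E
```

```text
clock: 9.52
eef_pos: [0.42, 0.1836, 0.0607]
tool_rot: [0.001, 0.698, 0.716, -0.0]
contact_force: [-3.4, -1.9, 17.8]
opening: 0.22
grip_force: 68.8
clock: 10.4
eef_pos: [0.4224, 0.1849, 0.1819]
tool_rot: [0.001, 0.698, 0.716, 0.003]
contact_force: [0.3, -0.2, -0.4]
opening: 1.001
grip_force: 0.0
[0.42114458 0.18401432 0.18013321]
```

View pics/w5.png

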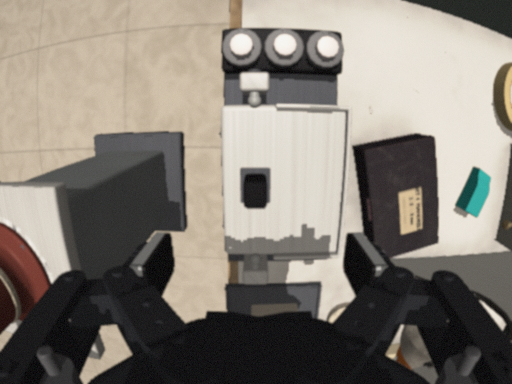

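```bash
python3 - <<'E'
from h import *
im,m=load('w5')
print(np.round([onz(m,*q,z,True) for q,z in[((223,105),.053),((349,107),.061),((341,258),.061),((226,253),.053)]],4))
K=np.array([onz(m,*q,.048,True) for q in[(241,44),(285,44),(326,47)]]);print(K.round(4))
print('handle',onz(m,257,190,.087,True),proj(m,(.4198,.1825,.087),True))
s=r.read_state();print(s['eef_pos'],s['contact_force'])
E
```

```text
[[0.3902 0.2545 0.053 ]
 [0.5039 0.2574 0.061 ]
 [0.5107 0.1073 0.061 ]
 [0.3927 0.1082 0.053 ]]
[[0.4049 0.3125 0.048 ]
 [0.4452 0.3137 0.048 ]
 [0.4838 0.3138 0.048 ]]
handle [0.42252209 0.18501146 0.087     ] (np.float64(253.64548175342034), np.float64(192.85087389912482))
[0.41979446 0.18322993 0.17836646] [-0.30636568 -0.01828503 -0.76508569]
```

View pics/s5c.png

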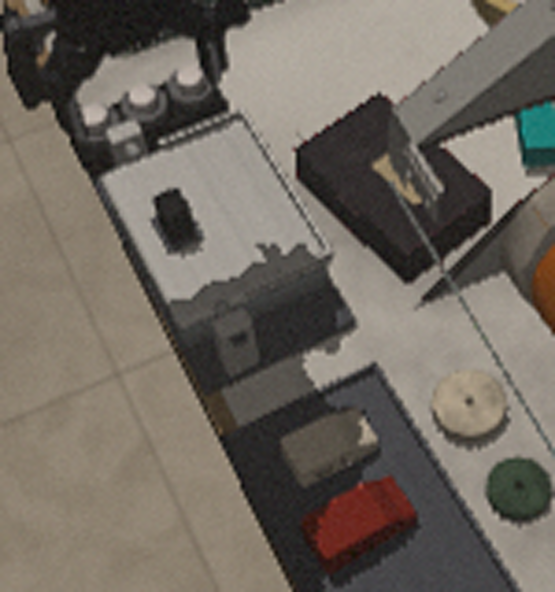

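The crop shows the pan level on the scale, empty and inside the towers. The tray bars are still in place. Next is the wake key (rear).

```bash
python3 -m crank '[[1,3,6,0,0,0,0],[1,6.4,12,0,0,0,0],[1,6.4,13,-4,0,0,0],[1,6.4,13,-9,0,0,0],[1,6.4,13,-11,0,0,0],[1,6.4,13,-11,0,0,0]]'; python3 - <<'E'
from cell import r
s=r.read_state();print(s['eef_pos'],s['contact_force'],s['opening'])
E
```

```text
clock: 11.3
eef_pos: [0.4822, 0.3124, 0.0658]
tool_rot: [-0.001, 0.698, 0.716, -0.004]
contact_force: [0.3, -0.1, 1.2]
opening: -0.003
grip_force: 0.0
[0.48224852 0.31237238 0.06577817] [ 0.33048795 -0.0811083   1.24822882] -0.0029385662656592547
```

```bash
python3 -m crank '[[1,0.2,0.1,-1,0,0,0],[1,0.2,0.1,-2,0,0,0],[1,0.2,0.1,-2.6,0,0,0],[1,0.2,0.1,-2.6,0,0,0],[1,0.2,0.1,-2.6,0,0,0]]'
```

```text
clock: 11.92
eef_pos: [0.4874, 0.3154, 0.046]
tool_rot: [0.001, 0.698, 0.716, 0.002]
contact_force: [-1.7, -2.6, 12.9]
opening: -0.001
grip_force: 6.6
```

```bash
python3 -m crank '[[1,0,0,-0.3,0,0,0],[1,0,0,-0.3,0,0,0],[1,0,0,-0.3,0,0,0]]'; python3 - <<'E'
from h import *
snap('wrist','w6'); im,m=snap('side','s6')
a=cv2.resize(im[120:180,150:230,::-1],(533,400),interpolation=cv2.INTER_CUBIC); cv2.imwrite('pics/s6c.png',a)
E
```

```text
clock: 12.3
eef_pos: [0.4875, 0.3155, 0.0457]
tool_rot: [0.001, 0.698, 0.716, 0.002]
contact_force: [-5.6, -4.1, 28.7]
opening: 0.0
grip_force: 14.5
```

View pics/w6.png

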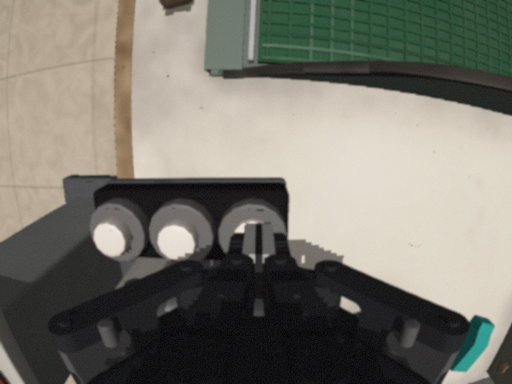

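The wrist view has the finger at about (258,240) on the rear key, with the other key tops at (110,240) and (177,241). I'll compare with projections of the key positions.

```bash
python3 - <<'E'
from h import *
im,m=load('w6')
for p in[(.4049,.3125,.048),(.4452,.3137,.048),(.485,.3138,.048),(.4875,.3155,.0457)]:print(proj(m,p,True))
for q in [(110,240),(177,241)]: print(onz(m,*q,.048,True))
print(r.read_state()['contact_force'])
E
```

```text
(np.float64(110.44156915751927), np.float64(237.46329171129756))
(np.float64(177.24971061566538), np.float64(240.06494963835482))
(np.float64(252.27590824737703), np.float64(242.72694283034684))
(np.float64(257.1697881470855), np.float64(238.0227642075525))
[0.40432151 0.31087414 0.048     ]
[0.44501706 0.31313969 0.048     ]
[-5.13567437 -5.00011337 28.28346854]
```

View pics/s6c.png

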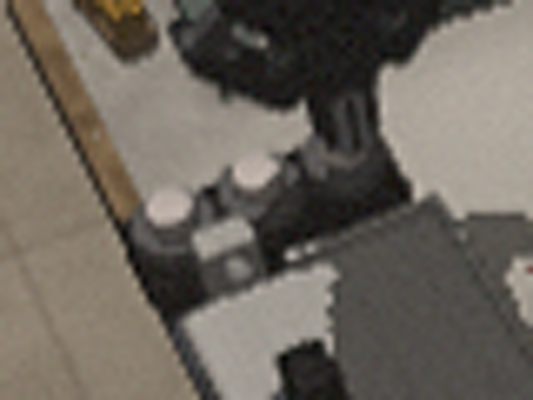

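```bash
python3 -m crank '[[1,0,0,1.0,0,0,0],[1,-0.25,-0.15,1.3,0,0,0],[1,-0.25,-0.15,1.3,0,0,0],[1,-0.25,-0.15,1.3,0,0,0]]'; python3 -m crank '[[1,0,0,-0.5,0,0,0],[1,0,0,-0.8,0,0,0],[1,0,0,-0.8,0,0,0]]';python3 -m crank '[[1,0,0,-0.2,0,0,0],[1,0,0,-0.4,0,0,0],[1,0,0,-0.4,0,0,0]]'
```

```text
clock: 12.9
eef_pos: [0.4834, 0.3129, 0.0525]
tool_rot: [-0.0, 0.698, 0.716, -0.001]
contact_force: [-0.8, 0.2, -0.4]
opening: 0.002
grip_force: 0.0
clock: 13.28
eef_pos: [0.4838, 0.3132, 0.0461]
tool_rot: [0.0, 0.698, 0.716, -0.0]
contact_force: [-2.4, -2.4, 9.4]
opening: 0.004
grip_force: 4.7
clock: 13.65
eef_pos: [0.4838, 0.3132, 0.0457]
tool_rot: [0.001, 0.698, 0.716, 0.0]
contact_force: [-7.1, -5.9, 30.3]
opening: -0.002
grip_force: 15.4
```

```bash
python3 -m crank '[[1,0,0,0.9,0,0,0],[1,0,0,0.9,0,0,0],[1,0,0,0.9,0,0,0]]'; python3 -m crank '[[1,0,0,-0.2,0,0,0],[1,0,0,-0.2,0,0,0],[1,0,0,-0.2,0,0,0]]';python3 -m crank '[[1,0,0,-0.2,0,0,0],[1,0,0,-0.2,0,0,0],[1,0,0,-0.2,0,0,0]]';python3 -m crank '[[1,0,0,-0.2,0,0,0],[1,0,0,-0.2,0,0,0],[1,0,0,-0.2,0,0,0]]'
```

```text
clock: 14.02
eef_pos: [0.4843, 0.3136, 0.0499]
tool_rot: [-0.0, 0.698, 0.716, 0.0]
contact_force: [0.1, -0.2, 3.5]
opening: -0.001
grip_force: 1.3
clock: 14.4
eef_pos: [0.4843, 0.3136, 0.0483]
tool_rot: [-0.0, 0.698, 0.716, 0.0]
contact_force: [0.4, 0.5, 4.4]
opening: -0.003
grip_force: 1.8
clock: 14.78
eef_pos: [0.4843, 0.3136, 0.0465]
tool_rot: [0.0, 0.698, 0.716, 0.001]
contact_force: [1.2, 0.3, 3.9]
opening: 0.004
grip_force: 2.3
clock: 15.15
eef_pos: [0.4843, 0.3136, 0.046]
tool_rot: [0.0, 0.698, 0.716, 0.001]
contact_force: [-0.4, -1.6, 13.2]
opening: -0.002
grip_force: 6.7
```

```bash
python3 -m crank '[[1,0,0,1,0,0,0],[1,0,0,2,0,0,0],[1,-4,-0.1,2,0,0,0],[1,-8,-0.15,2,0,0,0],[1,-8,-0.15,1.1,0,0,0],[1,-8,-0.15,1.1,0,0,0],[1,-8,-0.15,1.1,0,0,0],[1,-8,-0.15,1.1,0,0,0]]'; python3 -m crank '[[1,0,0,-0.25,0,0,0],[1,0,0,-0.25,0,0,0],[1,0,0,-0.25,0,0,0]]';python3 -m crank '[[1,0,0,-0.15,0,0,0],[1,0,0,-0.15,0,0,0],[1,0,0,-0.15,0,0,0]]';python3 -m crank '[[1,0,0,-0.2,0,0,0],[1,0,0,-0.2,0,0,0],[1,0,0,-0.2,0,0,0]]';python3 -m crank '[[1,0,0,-0.3,0,0,0],[1,0,0,-0.6,0,0,0],[1,0,0,-0.6,0,0,0]]'
```

```text
clock: 16.15
eef_pos: [0.4048, 0.3116, 0.0553]
tool_rot: [0.0, 0.699, 0.715, 0.0]
contact_force: [-0.7, -0.2, 0.4]
opening: -0.001
grip_force: 0.0
clock: 16.52
eef_pos: [0.4039, 0.3118, 0.0528]
tool_rot: [-0.0, 0.698, 0.716, -0.0]
contact_force: [0.1, -0.7, 0.6]
opening: -0.001
grip_force: 0.0
clock: 16.9
eef_pos: [0.404, 0.3119, 0.0515]
tool_rot: [0.0, 0.698, 0.716, 0.0]
contact_force: [-0.7, -0.8, 1.9]
opening: -0.001
grip_force: 0.8
clock: 17.27
eef_pos: [0.404, 0.3119, 0.0494]
tool_rot: [0.0, 0.698, 0.716, 0.0]
contact_force: [0.4, 0.4, 2.9]
opening: 0.004
grip_force: 1.4
clock: 17.65
eef_pos: [0.4041, 0.3119, 0.0458]
tool_rot: [0.001, 0.698, 0.716, 0.001]
contact_force: [-3.3, -3.1, 22.8]
opening: -0.002
grip_force: 11.8
```

The key went from contact at about z=0.052 to a hard stop at 0.046. That is the full 6 mm, so both presses were complete (the shut fingertips reach about 4 mm below the TCP reading). Next I'll go and look at the bars.

```bash
python3 -m crank '[[1,0,0,5,0,0,0],[1,0,0,11,0,0,0],[1,1,-3,16,0,0,0.15],[-1,2,-9,19,0,0,0.33],[-1,3,-15,19,0,0,0.51],[-1,4,-21,19,0,0,0.69],[-1,5,-27,19,0,0,0.87],[-1,5.5,-33,19,0,0,1.05]]'; python3 -m crank '[[-1,0,-1.5,0,0,0,0.18],[-1,0,-1.5,0,0,0,0.36],[-1,0,-1.5,0,0,0,0.54],[-1,0,-1.5,0,0,0,0.62],[-1,0,-1.5,0,0,0,0.62]]'
python3 - <<'E'
from h import *
im,m=snap('wrist','w7');s=r.read_state();print(s['eef_pos'],s['qpos'][6])
a=2*np.degrees(np.arctan2(s['tool_rot'][2],s['tool_rot'][1]))-90;print('tool y',a)
hsv=cv2.cvtColor(im,cv2.COLOR_RGB2HSV)
def comp(mask,z):
    n,l,st,ce=cv2.connectedComponentsWithStats(mask.astype(np.uint8))
    for i in range(1,n):
        if st[i,4]>200:
            cn=cv2.findContours((l==i).astype(np.uint8),0,2)[0][0][:,0].astype(float)
            P=np.array([onz(m,*q,z,True)[:2] for q in cn]).astype(np.float32); R=cv2.minAreaRect(P*1000)
            print(ce[i].round(),st[i],np.round(R,1) if 0 else [np.round(x,1) for x in R])
print('red');comp(((hsv[...,0]<12)|(hsv[...,0]>170))&(hsv[...,1]>110)&(hsv[...,2]>40),.025)
print('white');comp((hsv[...,1]<70)&(hsv[...,2]>140),.022)
E
```

```text
clock: 18.65
eef_pos: [0.457, 0.0026, 0.2328]
tool_rot: [-0.0, 0.265, 0.964, 0.0]
contact_force: [0.1, -0.1, -0.5]
opening: 0.999
grip_force: 0.0
clock: 19.27
eef_pos: [0.4566, -0.0107, 0.2326]
tool_rot: [-0.001, -0.038, 0.999, 0.0]
contact_force: [-0.1, 0.3, -0.9]
opening: 0.995
grip_force: 0.0
[ 0.45668784 -0.01063473  0.23275005] 1.1929114021053746
tool y 94.33940733851605
red
[213. 149.] [ 197  121   32   57 1648] [array([441.7, -67.7]), array([68.6, 36.3]), np.float64(6.8)]
white
[282. 129.] [    0     0   512   319 90150] [array([431.3, -17.4]), array([521.8, 838.6]), np.float64(4.0)]
[262. 159.] [ 250  135   27   49 1243] [array([449.6,  -6.8]), array([58.8, 30.9]), np.float64(4.0)]
[111. 333.] [ 98 325  26  17 264] [array([ 767.8, -252.2]), array([38. , 50.8]), np.float64(13.3)]
[106. 354.] [ 90 338  40  34 639] [array([ 831.1, -278.1]), array([ 63.2, 138.3]), np.float64(44.6)]
[409. 352.] [396 342  27  20 261] [array([779.7, 296.6]), array([37.9, 57.2]), np.float64(63.6)]
```

View pics/w7.png

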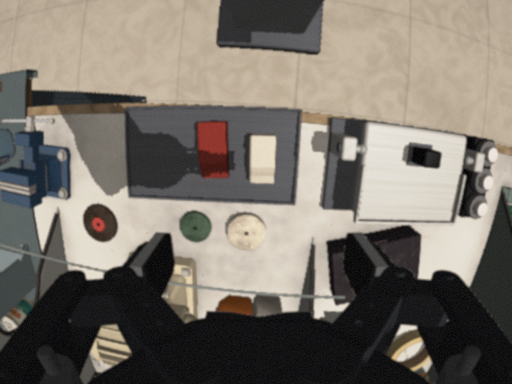

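Wrist view: white bar at (262,159) measures 59×31 mm, red bar at (213,149) measures 69×36 mm. Both match the given sizes. The rest of the tray is empty, so there are two bars, and the white one goes first with the fingers half open.

```bash
python3 -m crank '[[0,-0.7,0.4,-5,0,0,0],[0,-0.7,0.4,-10,0,0,0],[0,-0.7,0.4,-15,0,0,0],[0,-0.7,0.4,-15,0,0,0],[0,-0.7,0.4,-15,0,0,0]]'; python3 - <<'E'
from h import *
im,m=snap('wrist','w8');s=r.read_state();print(s['eef_pos'],s['opening'])
hsv=cv2.cvtColor(im,cv2.COLOR_RGB2HSV)
mk=((hsv[...,1]<70)&(hsv[...,2]>130)).astype(np.uint8); n,l,st,ce=cv2.connectedComponentsWithStats(mk)
i=l[int(proj(m,(.45,-.007,.03),True)[1]),int(proj(m,(.45,-.007,.03),True)[0])]
print(proj(m,(.45,-.007,.03),True),ce[i],st[i])
cn=cv2.findContours((l==i).astype(np.uint8),0,2)[0][0][:,0].astype(float)
P=np.array([onz(m,*q,.028,True)[:2] for q in cn]).astype(np.float32); print(cv2.minAreaRect(P*1000))
E
```

```text
clock: 19.95
eef_pos: [0.4511, -0.006, 0.0845]
tool_rot: [0.001, -0.039, 0.999, 0.0]
contact_force: [0.3, 0.6, 1.1]
opening: 0.5
grip_force: 0.0
[ 0.45149376 -0.00605474  0.08499279] 0.5015706027029467
(np.float64(258.5400995781167), np.float64(204.11813255720406)) [258.03455791 197.498132  ] [ 237  160   45   78 3212]
((447.6290283203125, -7.337512969970703), (56.81925964355469, 30.013202667236328), 3.242062568664551)
```

View pics/w8.png

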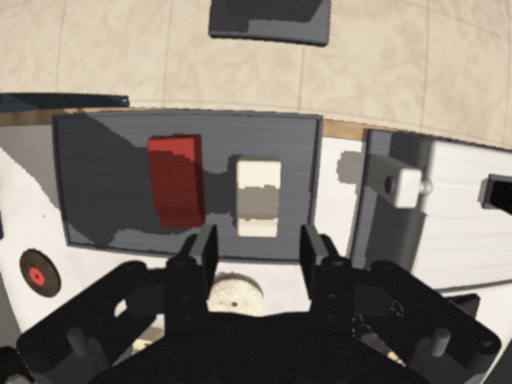

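The fingers straddle the white bar at (258,197), clear of the red one at (177,182). I've now viewed 16 pictures, which is over the limit of 14, so from here I'll work from numbers only.

```bash
python3 -m crank '[[0,-0.2,-0.1,-3,0,0,0],[0,-0.2,-0.1,-6,0,0,0],[0,-0.2,-0.1,-7.2,0,0,0],[0,-0.2,-0.1,-7.2,0,0,0],[1,-0.2,-0.1,-7.2,0,0,0],[1,-0.2,-0.1,-7.2,0,0,0],[1,-0.2,-0.1,-7.2,0,0,0]]'; python3 -m crank '[[1,0,0,1,0,0,0],[1,0,0,4,0,0,0],[1,0,0,9,0,0,0],[1,0,0,14,0,0,0],[1,0,0,14,0,0,0]]'
```

```text
clock: 20.88
eef_pos: [0.4491, -0.0073, 0.0128]
tool_rot: [0.002, -0.039, 0.999, -0.0]
contact_force: [-0.5, 0.1, 6.4]
opening: 0.331
grip_force: 59.8
clock: 21.5
eef_pos: [0.4503, -0.0072, 0.1549]
tool_rot: [0.004, -0.038, 0.999, -0.0]
contact_force: [-0.2, -0.6, -0.9]
opening: 0.335
grip_force: 59.4
```

```bash
python3 -m crank '[[1,0.2,5,0,0,0,-0.02],[1,0.4,10,0,0,0,-0.04],[1,0.6,15.7,0,0,0,-0.05],[1,0.6,15.7,0,0,0,-0.05],[1,0.6,15.7,-4,0,0,-0.05],[1,0.6,15.7,-7.5,0,0,-0.05],[1,0.6,15.7,-7.5,0,0,-0.05],[1,0.6,15.7,-7.5,0,0,-0.05]]'; python3 - <<'E'
from h import *
im,m=snap('wrist','w9');s=r.read_state();print(s['eef_pos'],s['opening'],s['contact_force'])
hsv=cv2.cvtColor(im,cv2.COLOR_RGB2HSV)
mk=(((hsv[...,0]<12)|(hsv[...,0]>170))&(hsv[...,1]>110)&(hsv[...,2]>40)).astype(np.uint8);n,l,st,ce=cv2.connectedComponentsWithStats(mk)
for i in range(1,n):
    if st[i,4]>200: print(ce[i],st[i],onz(m,*ce[i],.03,True))
E
```

```text
clock: 22.5
eef_pos: [0.4543, 0.1492, 0.0768]
tool_rot: [0.0, -0.013, 1.0, -0.0]
contact_force: [-0.3, -0.1, -0.8]
opening: 0.337
grip_force: 59.5
[0.45471902 0.14948669 0.07728398] 0.32690956926375664 [-0.85151797  0.25795295 -1.14407625]
[ 21.26498758 180.4757006 ] [   0  141   47   78 2819] [ 0.4380474 -0.050917   0.03     ]
```

```bash
python3 -m crank '[[1,0.1,0,-0.7,0,0,0],[1,0.1,0,-1.2,0,0,0],[1,0.1,0,-1.2,0,0,0]]'; python3 -m crank '[[1,0,0,-0.15,0,0,0],[1,0,0,-0.3,0,0,0],[1,0,0,-0.3,0,0,0]]'
```

```text
clock: 22.92
eef_pos: [0.4548, 0.1493, 0.0641]
tool_rot: [-0.0, -0.014, 1.0, -0.0]
contact_force: [-0.8, 0.0, -0.9]
opening: 0.337
grip_force: 59.5
clock: 23.3
eef_pos: [0.4551, 0.1496, 0.0614]
tool_rot: [0.0, -0.014, 1.0, -0.0]
contact_force: [-0.7, 0.5, 0.6]
opening: 0.331
grip_force: 59.6
```

```bash
python3 -m crank '[[0,0,0,-0.05,0,0,0],[0,0,0,-0.05,0,0,0],[0,0,0,-0.05,0,0,0],[0,0,0,3,0,0,0],[0,0,0,8,0,0,0],[0,0,0,14,0,0,0],[0,0,0,16,0,0,0],[0,0,0,16,0,0,0]]'; python3 - <<'E'
from h import *
im,m=snap('wrist','w10');s=r.read_state();print(s['eef_pos'],s['opening'],s['contact_force'])
hsv=cv2.cvtColor(im,cv2.COLOR_RGB2HSV)
def comp(mask,z,amin=200,lim=5):
    n,l,st,ce=cv2.connectedComponentsWithStats(mask.astype(np.uint8))
    for i in range(1,n):
        if amin<st[i,4]<9000:
            cn=cv2.findContours((l==i).astype(np.uint8),0,2)[0][0][:,0].astype(float)
            P=np.array([onz(m,*q,z,True)[:2] for q in cn]).astype(np.float32); print(ce[i].round(),st[i],[np.round(x,1) for x in cv2.minAreaRect(P*1000)])
red=((hsv[...,0]<12)|(hsv[...,0]>170))&(hsv[...,1]>110)&(hsv[...,2]>40)
print('red');comp(red,.025)
u,v=map(int,proj(m,(.455,.1497,.079),True)); print('white bar at',u,v,im[v,u],im[v-20:v+21:5,u].mean(1),im[v,u-40:u+41:5].mean(1))
f='w10'; roi=np.zeros(im.shape[:2],bool); roi[v-70:v+70,u-50:u+50]=1
# off-white bar is yellower than aluminium: b channel lower
d=im[...,0].astype(int)-im[...,2]; comp(roi&(d>14)&(im.min(2)>60),.075,150)
print(np.percentile(d[roi],[5,50,95]))
E
```

```text
clock: 24.3
eef_pos: [0.4558, 0.1499, 0.2226]
tool_rot: [0.002, -0.013, 1.0, 0.0]
contact_force: [-0.9, -0.6, 0.2]
opening: 0.503
grip_force: 0.0
[0.45494251 0.14915477 0.22117545] 0.5050404421868848 [-0.37817567  0.60663699 -0.04215223]
red
[ 94. 152.] [  75  126   37   54 1530] [array([441.6, -64.2]), array([68.2, 48.7]), np.float64(4.9)]
white bar at 259 175 [236 225 205] [221.         221.         220.33333333 221.66666667 222.
 221.33333333 205.66666667 194.         211.33333333] [111.         109.66666667 113.         213.33333333 112.
 164.66666667 220.         220.33333333 222.         222.33333333
 224.         216.33333333 219.         220.33333333 219.66666667
 219.         221.66666667]
[254. 176.] [ 209  105  100  132 6913] [array([453.7, 148.8]), array([136.8, 104.6]), np.float64(1.5)]
[-1. 15. 35.]
```

```bash
python3 - <<'E'
from h import *
im,m=load('w10'); d=im[...,0].astype(int)-im[...,2]
mk=((d>22)&(im.min(2)>60)).astype(np.uint8); mk[:110]=0;mk[245:]=0;mk=cv2.morphologyEx(mk,cv2.MORPH_OPEN,np.ones((3,3),np.uint8))
n,l,st,ce=cv2.connectedComponentsWithStats(mk)
for i in range(1,n):
    if st[i,4]>300:
        cn=cv2.findContours((l==i).astype(np.uint8),0,2)[0][0][:,0].astype(float)
        P=np.array([onz(m,*q,.075,True)[:2] for q in cn]).astype(np.float32); print(ce[i].round(),st[i],[np.round(x,1) for x in cv2.minAreaRect(P*1000)])
E
python3 -m crank '[[0,-0.4,-6,0,0,0,0.03],[0,-0.8,-12,0,0,0,0.06],[0,-1.2,-18,0,0,0,0.09],[-0.1,-1.3,-21.7,0,0,0,0.09],[-0.1,-1.3,-21.7,-4,0,0,0.09],[-0.1,-1.3,-21.7,-9,0,0,0.09],[-0.1,-1.3,-21.7,-13,0,0,0.09],[-0.1,-1.3,-21.7,-13,0,0,0.09]]'
python3 - <<'E'
from h import *
im,m=snap('wrist','w11');s=r.read_state();print(s['eef_pos'],s['opening'],s['contact_force'])
print('tool y',2*np.degrees(np.arctan2(s['tool_rot'][2],s['tool_rot'][1]))-90)
hsv=cv2.cvtColor(im,cv2.COLOR_RGB2HSV)
red=((hsv[...,0]<12)|(hsv[...,0]>170))&(hsv[...,1]>110)&(hsv[...,2]>40)
n,l,st,ce=cv2.connectedComponentsWithStats(red.astype(np.uint8))
for i in range(1,n):
    if st[i,4]>300:
        cn=cv2.findContours((l==i).astype(np.uint8),0,2)[0][0][:,0].astype(float)
        P=np.array([onz(m,*q,.028,True)[:2] for q in cn]).astype(np.float32); print(ce[i].round(),st[i],[np.round(x,1) for x in cv2.minAreaRect(P*1000)])
E
```

```text
[462. 134.] [ 372  110  140   64 4669] [array([411.5, 373. ]), array([ 83.3, 213.7]), np.float64(7.4)]
[ 13. 125.] [  0 119  30  14 305] [array([ 394.8, -159.5]), array([59.9, 14.7]), np.float64(90.0)]
[259. 173.] [ 244  146   31   57 1683] [array([454.8, 149.4]), array([57.7, 29.7]), np.float64(0.9)]
[500. 219.] [487 192  25  53 613] [array([503.3, 483.1]), array([31. , 76.4]), np.float64(87.8)]
[ 61. 223.] [  34  202   59   43 1724] [array([522.1, -95.6]), array([58.7, 97.1]), np.float64(2.7)]
[129. 230.] [  94  207   61   38 1300] [array([517.9,  -7. ]), array([45.5, 86.5]), np.float64(5.0)]
clock: 25.35
eef_pos: [0.4386, -0.0672, 0.088]
tool_rot: [-0.005, -0.059, 0.998, 0.001]
contact_force: [-0.2, 0.1, -0.0]
opening: 0.554
grip_force: 0.0
[ 0.44048177 -0.06702641  0.08989041] 0.5507650573788893 [0.15493427 0.15789007 0.79950038]
tool y 96.78590611215031
[258. 201.] [ 235  157   50   91 4197] [array([438.7, -67.9]), array([68. , 34.2]), np.float64(5.5)]
```

The white bar lies flat on the pan at (0.455, 0.149). Now I'll grasp the red bar.

```bash
python3 -m crank '[[-0.1,0,-0.1,-4,0,0,0],[-0.1,0,-0.1,-7,0,0,0],[-0.1,0,-0.1,-7.7,0,0,0],[-0.1,0,-0.1,-7.7,0,0,0],[1,0,-0.1,-7.7,0,0,0],[1,0,-0.1,-7.7,0,0,0],[1,0,-0.1,-7.7,0,0,0]]'; python3 -m crank '[[1,0,0,1,0,0,0],[1,0,0,4,0,0,0],[1,0,0,9,0,0,0],[1,0,0,15,0,0,0],[1,0,0,15,0,0,0],[1,0,0,15,0,0,0]]'
```

```text
clock: 26.28
eef_pos: [0.4431, -0.0682, 0.0159]
tool_rot: [0.002, -0.059, 0.998, -0.0]
contact_force: [-1.0, 0.1, 6.5]
opening: 0.379
grip_force: 60.0
clock: 27.02
eef_pos: [0.4411, -0.0692, 0.1644]
tool_rot: [-0.0, -0.058, 0.998, -0.001]
contact_force: [0.1, -0.9, -2.8]
opening: 0.379
grip_force: 60.0
```

```bash
python3 -m crank '[[1,0.3,5,0,0,0,-0.02],[1,0.6,11,0,0,0,-0.04],[1,0.9,17,0,0,0,-0.06],[1,1.2,23,0,0,0,-0.08],[1,1.4,28.2,0,0,0,-0.1],[1,1.4,28.2,-4,0,0,-0.1],[1,1.4,28.2,-8,0,0,-0.1],[1,1.4,28.2,-8,0,0,-0.1]]'; python3 -m crank '[[1,0,0,0,0,0,0]]'
```

```text
clock: 28.02
eef_pos: [0.4529, 0.2117, 0.0806]
tool_rot: [-0.005, -0.009, 1.0, -0.002]
contact_force: [0.9, -0.4, -0.6]
opening: 0.376
grip_force: 60.2
clock: 28.15
eef_pos: [0.456, 0.2137, 0.0845]
tool_rot: [-0.0, -0.009, 1.0, -0.0]
contact_force: [-0.4, 0.8, -0.8]
opening: 0.376
grip_force: 60.2
```

```bash
python3 -m crank '[[1,0,0,-0.9,0,0,0],[1,0,0,-1.7,0,0,0],[1,0,0,-1.7,0,0,0],[1,0,0,-1.7,0,0,0]]'; python3 -m crank '[[1,0,0,-0.15,0,0,0],[1,0,0,-0.3,0,0,0],[1,0,0,-0.3,0,0,0]]'
```

```text
clock: 28.65
eef_pos: [0.4562, 0.2136, 0.0675]
tool_rot: [0.0, -0.009, 1.0, 0.0]
contact_force: [-0.3, -0.1, -0.9]
opening: 0.377
grip_force: 60.1
clock: 29.02
eef_pos: [0.456, 0.2137, 0.0647]
tool_rot: [0.0, -0.009, 1.0, -0.0]
contact_force: [0.2, -1.0, 2.3]
opening: 0.376
grip_force: 60.6
```

Touching down. I'll release, rise and verify.

```bash
python3 -m crank '[[-0.1,0,0,-0.05,0,0,0],[-0.1,0,0,-0.05,0,0,0],[-0.1,0,0,-0.05,0,0,0],[-0.1,0,0,3,0,0,0],[-0.1,0,0,8,0,0,0],[-0.1,0,0,14,0,0,0],[-0.1,0,0,15,0,0,0],[-0.1,0,0,15,0,0,0]]'
cat > chk.py <<'E'
from h import *
import sys
im,m=snap('wrist',sys.argv[1]);s=r.read_state();print(s['eef_pos'],s['opening'],s['contact_force'])
hsv=cv2.cvtColor(im,cv2.COLOR_RGB2HSV); d=im[...,0].astype(int)-im[...,2]
red=((hsv[...,0]<12)|(hsv[...,0]>170))&(hsv[...,1]>110)&(hsv[...,2]>40)
whi=(d>22)&(im.min(2)>60)&~red
for nm,mk,z in(('red',red,.078),('white',whi,.075)):
    mk=cv2.morphologyEx(mk.astype(np.uint8),cv2.MORPH_OPEN,np.ones((3,3),np.uint8))
    n,l,st,ce=cv2.connectedComponentsWithStats(mk)
    for i in range(1,n):
        if st[i,4]>300:
            cn=cv2.findContours((l==i).astype(np.uint8),0,2)[0][0][:,0].astype(float)
            P=np.array([onz(m,*q,z,True)[:2] for q in cn]).astype(np.float32); R=cv2.minAreaRect(P*1000)
            if 380<R[0][0]<520 and 90<R[0][1]<280: print(nm,ce[i].round(),[np.round(x,1) for x in R])
E
python3 chk.py w12
```

```text
clock: 30.02
eef_pos: [0.4561, 0.2132, 0.2144]
tool_rot: [0.0, -0.008, 1.0, -0.0]
contact_force: [0.3, -1.0, -0.5]
opening: 0.551
grip_force: 0.0
[0.45551715 0.21266322 0.21325483] 0.5480649018840268 [ 0.17951454 -0.49501147 -0.10210447]
red [259. 174.] [array([452.5, 212.8]), array([65.3, 32.2]), np.float64(1.3)]
white [196. 155.] [array([434.8, 149.8]), array([18.7, 29. ]), np.float64(0.3)]
```

Both bars are flat on the pan. The white one is partly shadowed, but its visible end is unchanged. Next is the middle key.

```bash
python3 -m crank '[[1,-0.5,5,0,0,0,0],[1,-1,10.1,0,0,0,0],[1,-1,10.1,-5,0,0,0],[1,-1,10.1,-10,0,0,0],[1,-1,10.1,-14.5,0,0,0],[1,-1,10.1,-14.5,0,0,0],[1,-1,10.1,-14.5,0,0,0]]'; python3 -m crank '[[1,0,0,0,0,0,0]]'
```

```text
clock: 30.95
eef_pos: [0.446, 0.3151, 0.0697]
tool_rot: [-0.0, -0.009, 1.0, 0.0]
contact_force: [0.1, -0.8, 1.0]
opening: 0.001
grip_force: 0.0
clock: 31.08
eef_pos: [0.4469, 0.3155, 0.071]
tool_rot: [0.001, -0.009, 1.0, 0.001]
contact_force: [-0.1, 0.7, -0.1]
opening: -0.003
grip_force: 0.0
```

```bash
python3 -m crank '[[1,-0.1,-0.2,-1.5,0,0,0],[1,-0.1,-0.2,-2.2,0,0,0],[1,-0.1,-0.2,-2.6,0,0,0],[1,-0.1,-0.2,-2.6,0,0,0],[1,-0.1,-0.2,-2.6,0,0,0]]'
```

```text
clock: 31.7
eef_pos: [0.4454, 0.3121, 0.0459]
tool_rot: [0.001, -0.008, 1.0, -0.001]
contact_force: [-3.5, -4.4, 19.3]
opening: 0.003
grip_force: 10.0
```

Fully pressed. I'll lift and press the rear key.

```bash
python3 -m crank '[[1,0,0,1,0,0,0],[1,0,0,2.5,0,0,0],[1,2,0,2.5,0,0,0],[1,3.9,0.1,2.5,0,0,0],[1,3.9,0.1,2.5,0,0,0],[1,3.9,0.1,2.5,0,0,0]]'; python3 -m crank '[[1,0,0,-1.5,0,0,0],[1,0,0,-2.2,0,0,0],[1,0,0,-2.5,0,0,0],[1,0,0,-2.5,0,0,0],[1,0,0,-2.5,0,0,0]]'
```

```text
clock: 32.45
eef_pos: [0.4828, 0.3136, 0.0682]
tool_rot: [-0.001, -0.009, 1.0, -0.0]
contact_force: [-0.7, 1.2, 0.9]
opening: -0.002
grip_force: 0.0
clock: 33.08
eef_pos: [0.4831, 0.3139, 0.0459]
tool_rot: [0.0, -0.009, 1.0, -0.001]
contact_force: [-4.4, -3.6, 19.7]
opening: -0.002
grip_force: 9.9
```

```bash
python3 -m crank '[[1,0,0,4,0,0,0],[1,0,0,10,0,0,0],[1,0,0,16,0,0,0],[1,0,0,18,0,0,0],[1,0,0,18,0,0,0],[1,0,0,18,0,0,0]]'; python3 chk.py w13; python3 - <<'E'
from h import *
im,m=load('w13')
g=im.min(2)
for p in[(.4049,.3125,.048),(.4452,.3137,.048),(.485,.3138,.048)]:
    u,v=proj(m,p,True); U,V=int(u),int(v); w=(g[V-20:V+21,U-20:U+21]>150).astype(np.uint8)
    n,l,st,ce=cv2.connectedComponentsWithStats(w); i=1+np.argmax(st[1:,4]) if n>1 else 0
    print('key',round(u,1),round(v,1),ce[i]+[U-20,V-20],st[i,4])
hm=(im.max(2)<60).astype(np.uint8); u,v=proj(m,(.4198,.1825,.087),True); U,V=int(u),int(v)
n,l,st,ce=cv2.connectedComponentsWithStats(hm); i=l[V,U]; print('handle',u,v,ce[i],st[i],onz(m,*ce[i],.083,True))
E
```

```text
clock: 33.83
eef_pos: [0.4833, 0.3125, 0.2213]
tool_rot: [-0.001, -0.009, 1.0, -0.001]
contact_force: [-0.3, -0.6, -0.5]
opening: 0.004
grip_force: 0.0
[0.48325175 0.31244117 0.22108384] -0.002072260163269003 [ 0.65440935 -0.2777501   0.03937723]
red [164. 146.] [array([453. , 214.6]), array([66.7, 40.2]), np.float64(0.1)]
white [107. 139.] [array([446.1, 148. ]), array([30.4, 41.2]), np.float64(87.2)]
key 261.1 98.2 [261.8         97.92266667] 375
key 261.6 136.2 [261.9490085 135.8470255] 353
key 261.0 172.8 [261.85757576 172.97272727] 330
handle 128.63526272681412 115.12310965248176 [132.86391753 115.12989691] [120 106  29  20 485] [0.42007872 0.18540405 0.083     ]
```

```bash
python3 -c "
from cell import r
print(r.sign_off())"
```

```text
the job is handed in; nothing more can be done
None
```

I fitted the pan, pressed the keys in the required order, laid both bars flat on the pan, and handed the job in at about 34 s; no verdict came back, the last pictures showed pan, bars and keys in place, and I viewed 16 pictures, over the 14 allowed.

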